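Switch the watering manifold over to the other branch

ROBOT

A 7-joint arm with a two-finger parallel gripper is mounted at the origin on the work surface. World frame = base frame: x ahead of the robot, y to its left, z up, the work surface at z = 0. Lengths are in mm, angles in rad, forces in N, time in s.
With the tool pointing down it reaches from about 350 to 900 mm from the base axis. Payload 8.1 kg.
Tool frame: the origin (TCP) lies midway between the tips of the shut fingers; the grasp point (between the pads) lies 19 mm behind it (manip.hold_point_z is the distance from the TCP to the grasp point, in mm); z points along the fingers, y is the direction in which the jaws open and shut (so a half turn about z gives the same grasp; the last joint's range is limited). The gripper opens to 85 mm and grips with 20 to 120 N. Pads are 22 mm wide; open, the fingers measure 114 mm over their backs; the gripper's body (76 mm by 85 mm) begins 54 mm behind the grasp point. The pads swing forward as they close: fully open they stand 13 mm farther back than shut.
Start: joints at [-1.221, 0.434, 0.025, 1.573, -0.012, 1.134, -0.075], TCP at [273.456, 562.018, 208.023] pointing down, gripper open.
Joint ranges: [-2.62, 2.62], [-0.44, 2.09], [-1.27, 1.32], [0.08, 2.57], [-1.32, 4.46], [0.12, 2], [-2.74, 2.74]. Speed limits (rad/s): [2.22, 2.22, 3.01, 3.01, 3.14, 3.14, 3.14].

INTERFACE

Orientations are given as a unit quaternion [x, y, z, w].
In Python, from cell import manip, imaging, job gives the robot as it stands.
- The arm moves only by the tool play_rows, never from a script. Its argument "commands" is a list of rows, each an object with "slide": the shift along the tool's x, y, z in m, a list of three; "rotation": the turn, a rotation vector about the tool's x, y, z in degrees, a list of three; "claw": the opening, from -1 (shut) to 1 (fully open). A call has 1 to 8 rows; each row is the pose to reach, as a shift and turn from the pose commanded when the call began, along the tool's axes at that moment; what a row does not reach only later rows make up. A row lasts 1/8 s, in which the tool goes at most 62.5 mm and 10.7 degrees, less where a joint would pass 70% of its speed; a pose out of reach is approached as far as the arm can. A call with a gripper value outside its range is refused whole. The fingers move at their own pace and stop on an object; "grip_force" is the grip in N (left out, the last holds). Time passes only in rows, so rows that repeat a pose let the fingers close. It gives the time, the measured TCP pose, the force and the opening at its end, in the units of the state.
- manip.read_state(): the state, without advancing time (a new reading comes with each control period).
- imaging.read_camera(name): name is "side" or "top" or "wrist"; returns a dict with "pixels" (384x512x3 uint8, red, green, blue), "camera_matrix" (3x3 intrinsics, pixels), "dist" ([k1, k2, p1, p2, k3] as OpenCV has them; the pictures are not rectified), "camera_from_world" (4x4, takes a point from world to camera coordinates). Camera axes: x right, y down, z forward; pixel columns grow to the right and rows downward; lengths in mm; the calibration is good to about 2 mm. A picture is of the moment at which its call begins. There is no depth.
- job.sign_off(): hands the job in, once; it reports no verdict.
The state is a dict: "time": time; "joint_pos": joint angles; "dq": joint speeds; "effort": joint torques, N m; "eef_pos": TCP position; "orientation": TCP orientation; "wrist_force": force on the tool from outside, world axes, zero at the start; "moment": the same for the moment, N m; "grip_width": finger opening in mm.
Only numpy, scipy, OpenCV 4.12 (cv2) and the standard library are available. Lean on these libraries where they do the work, as an engineer would, in place of code of your own. Each camera call takes 0.05 s, during which the arm holds its last target.

TASK

Switch the watering manifold over to its other branch by pushing its levers round. First push the lever of the open valve (the one lying in line with its pipe) until that valve is fully shut, with the lever square across its pipe; only then push the other valve's lever until it is fully open, in line with its pipe and pointing to the front. The levers sit loose on their spindles, so push them from the side and do not lift them, and leave the other things on the bench where they stand.

Things in the scene. Friction and masses are not known exactly. Their poses are not given: they have to be found in the camera images.
- pivot_a (a point): point on the vertical spindle axis, at the lever's mid-height (118 mm above the bench), of the valve that starts OPEN (lever roughly in line with its branch pipe, pointing to the front of the board). May be the left or the right valve; both look alike. Site axes: x along the branch pipe towards the header pipe at the back, y to the left, z up.
- tip_a (a point): centre of the free end of that valve's lever, 130 mm from the pivot, at the same height. The lever is a flat steel strip 20 mm wide and 5 mm thick; its outer 80 mm (50 to 130 mm from the pivot) is a black sleeve 22 mm wide and 20 mm tall, the place to push. The lever sits loose on its spindle: pulled upwards, it lifts off.
- lever_a (a joint): angle of that lever, rad; starts at 0 to 0.25. 0 = fully open, in line with the pipe, pointing along the pivot's -x (front); 1.571 = fully shut, pointing along the pivot's +y (left). Grows clockwise seen from above. Hard stops at both ends; stiff (0.5 N m: 5 N at 100 mm from the pivot), stays where left.
- pivot_b (a point): point on the vertical spindle axis, at the lever's mid-height (118 mm above the bench), of the valve that starts SHUT (lever roughly across its branch pipe). May be the left or the right valve; both look alike. Site axes: x along the branch pipe towards the header pipe at the back, y to the left, z up.
- tip_b (a point): centre of the free end of that valve's lever, 130 mm from the pivot, at the same height. The lever is a flat steel strip 20 mm wide and 5 mm thick; its outer 80 mm (50 to 130 mm from the pivot) is a black sleeve 22 mm wide and 20 mm tall, the place to push. The lever sits loose on its spindle: pulled upwards, it lifts off.
- lever_b (a joint): angle of that lever, rad; starts at 1.32 to 1.57. 0 = fully open, in line with the pipe, pointing along the pivot's -x (front); 1.571 = fully shut, pointing along the pivot's +y (left). Grows clockwise seen from above. Hard stops at both ends; stiff (0.5 N m: 5 N at 100 mm from the pivot), stays where left.
- jar: bystander, to be left where it stands: small glass jar with steel cap, 48 across, 50 tall (origin at its underside).
- nozzle: bystander, to be left where it stands: brass hose nozzle standing on end, 36 across, 60 tall (origin at its underside).
- elbow: bystander, to be left where it stands: white plastic pipe elbow, about 65 long, 50 tall (origin at its underside).
- tin: bystander, to be left where it stands: steel paint tin with paper label, 84 across, 95 tall (origin at its underside).
- screwdriver: bystander, to be left where it stands: screwdriver lying flat on the board (origin at its underside).
- tape: bystander, to be left where it stands: grey roll of tape lying flat, 90 across, 25 tall (origin at its underside).
- spray: bystander, to be left where it stands: white plastic bottle with grey cap, 64 across, 190 tall (origin at its underside).
- board: the manifold, fixed: plywood board 320 x 440 x 18 mm, white pipes of 34 mm diameter, two brass ball valves 220 mm apart side by side (spindles 110 mm left and right of this origin). Origin on the bench midway between the spindles; x to the back, y left. Pipes and valves reach 93 mm above the bench, 112 mm within 14 mm of a spindle; lever tops 128 mm.

How it is judged (in metres and radians):
On the way, in this order (a step that is already met when the one before it is completed fails the run):
1. the valve that was open is shut while the other one is still shut (value of joint lever_a above 1.46 rad and value of joint lever_b above 1.1 rad), for 0.2 s.
2. the other valve is open (value of joint lever_a above 1.46 rad and value of joint lever_b below 0.11 rad), for 0.2 s.
At the end, for the whole second after the job is handed in: The lever that began in line with its pipe is across it (joint above 1.46 of 1.571 rad), the other is in line with its pipe (below 0.11 rad), both at rest and seated on their spindles (tip within 6 mm of its height); the bystanders within 30 mm of where they stood (all of step 2 and velocity of joint lever_a between -0.05 and 0.05 rad/s and velocity of joint lever_b between -0.05 and 0.05 rad/s and height (world z) of each of tip_a, tip_b below 0.124 m and distance of each of jar, nozzle, elbow, tin, screwdriver, tape, spray from where it was at the start of the episode below 0.03 m); the robot touches nothing.
It fails at once if a lever is lifted on its spindle (tip more than 10 mm above its height) (height (world z) of any of tip_a, tip_b above 0.128 m).
It fails at once if a bystander is pushed, lifted or carried more than 30 mm (distance of any of jar, nozzle, elbow, tin, screwdriver, tape, spray from where it was at the start of the episode above 0.03 m).
It fails at once if a bystander is knocked over (angle between any of jar, nozzle, tin, spray, elbow's own z axis and vertical above 0.6 rad).
It also fails if it takes over 54 s, if anything falls off the work surface, if the arm or the gripper's body presses on something with over 40 N, if the wrist force passes 120 N, or if a joint passes its speed limit or range.

## Working session

There is one attempt and no reset: what is moved stays moved. The work goes in short steps, Python scripts to look and compute and a tool call to move; the robot and the scene stay as the last step left them, time stands still between calls to the robot, and variables do not carry over. Pictures are saved under pics/ and viewed, and the job is handed in when it is done.

Besides the shell and the picture viewer there is one more tool, called after ">>>" by a JSON object that holds its "op" and its "data". play_rows: Moves the arm, as the interface text tells. Its arguments: {"type":"object","properties":{"commands":{"type":"array"},"grip_force":{"type":"number"}},"required":["commands"]}

```bash
ls; mkdir -p pics
python3 - <<'E'
from cell import manip, imaging
import cv2,json,numpy as np
print(manip.read_state())
for n in ["top","side","wrist"]:
    r=imaging.read_camera(n); cv2.imwrite(f"pics/{n}0.png",cv2.cvtColor(r["pixels"],cv2.COLOR_RGB2BGR))
    np.savez(f"{n}0.npz",**{k:np.array(v) for k,v in r.items()})
    print(n,r["camera_matrix"],r["dist"],r["camera_from_world"])
E
```

```text
pics
{'time': 0.0, 'joint_pos': array([-1.220605  ,  0.43524026,  0.02497321,  1.57408221, -0.01156682,
        1.13402568, -0.07509953]), 'dq': array([ 0.00018755, -0.00166751, -0.00066932,  0.00010619, -0.00077087,
       -0.00026075, -0.00014578]), 'effort': array([ 1.48981934e-05, -6.70453906e+01,  1.02497242e+00, -3.16217709e+01,
        1.54802698e-02,  1.23016557e-02, -2.72999108e-05]), 'eef_pos': array([273.24986342, 561.49692664, 207.22105459]), 'orientation': array([ 2.24493518e-01,  9.74475249e-01, -8.00126926e-04, -9.39447875e-05]), 'wrist_force': array([ 0.20522187,  0.22530993, -0.18984006]), 'moment': array([ 0.02306857, -0.05476761,  0.01304   ]), 'grip_width': 85.23800348354087}
top [[408.17561071   0.         257.78248498]
 [  0.         408.17561071 183.55643596]
 [  0.           0.           1.        ]] [-0.06134959  0.          0.          0.          0.        ] [[ 1.20959800e-01 -9.92649675e-01  3.91790848e-03 -5.29250304e+01]
 [-9.71908238e-01 -1.19233264e-01 -2.02923154e-01  5.32547701e+02]
 [ 2.01898747e-01  2.07376966e-02 -9.79186828e-01  1.00570732e+03]
 
[... 293 characters left out ...]
1  4.99550096e-03 -4.41717709e+02]
 [-3.26446198e-01 -5.38842365e-01 -7.76583405e-01  2.43053102e+02]
 [ 4.09160947e-01  6.60071254e-01 -6.29994650e-01  8.49677773e+02]
 [ 0.00000000e+00  0.00000000e+00  0.00000000e+00  1.00000000e+00]]
wrist [[282.15097848   0.         263.46643969]
 [  0.         282.15097848 190.29886488]
 [  0.           0.           1.        ]] [-0.00497477  0.          0.          0.          0.        ] [[ 4.37605174e-01  8.99166925e-01 -7.44016223e-04 -6.24652301e+02]
 [ 8.65075033e-01 -4.20787409e-01  2.73099145e-01 -3.57101526e+01]
 [ 2.45248646e-01 -1.20153229e-01 -9.61985604e-01  3.79518318e+02]
 [ 0.00000000e+00  0.00000000e+00  0.00000000e+00  1.00000000e+00]]
```

View pics/top0.png

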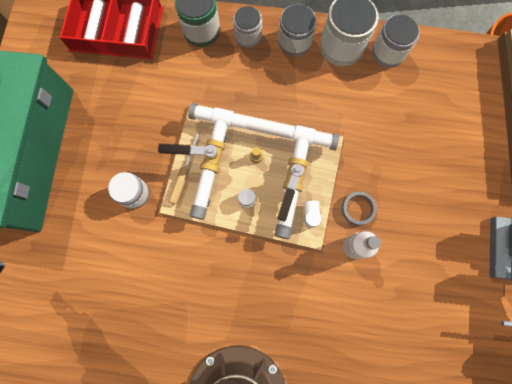

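View pics/side0.png

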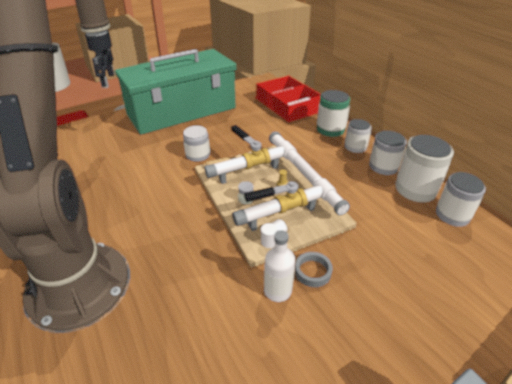

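View pics/wrist0.png

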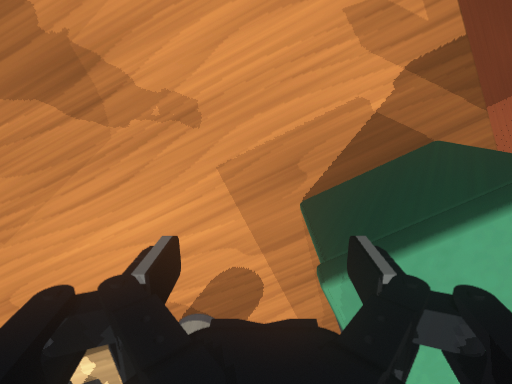

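```bash
cat > h.py <<'E'
import numpy as np,cv2
from scipy.spatial.transform import Rotation as R
def load(n): return dict(np.load(n))
def ray(r,uv):
    K,d,T=r["camera_matrix"],r["dist"],r["camera_from_world"]
    p=cv2.undistortPoints(np.array(uv,float).reshape(-1,1,2),K,d).reshape(-1,2)
    D=np.c_[p,np.ones(len(p))]@T[:3,:3]
    C=-T[:3,:3].T@T[:3,3]
    return C,D
def onz(r,uv,z):
    C,D=ray(r,uv); return C+D*((z-C[2])/D[:,2])[:,None]
def proj(r,P):
    T=r["camera_from_world"]
    return cv2.projectPoints(np.array(P,float).reshape(-1,3),cv2.Rodrigues(T[:3,:3])[0],T[:3,3],r["camera_matrix"],r["dist"])[0].reshape(-1,2)
E
python3 - <<'E'
from h import *
r=load("top0.npz"); im=r["pixels"][90:260,100:390]
cv2.imwrite("pics/topz.png",cv2.cvtColor(cv2.resize(im,(797,467),interpolation=cv2.INTER_CUBIC),cv2.COLOR_RGB2BGR)) # x2.748
# black sleeves
m=(r["pixels"].max(2)<60).astype(np.uint8)
n,l,s,c=cv2.connectedComponentsWithStats(m)
for i in range(1,n):
    if s[i,4]>80 and 120<c[i][0]<350 and 100<c[i][1]<250:
        print(s[i],c[i])
        ys,xs=np.where(l==i); P=onz(r,np.c_[xs,ys],128)[:,:2]; 
        rr=cv2.minAreaRect(P.astype(np.float32)); print(rr, cv2.boxPoints(rr)); print("mean",P.mean(0))
E
```

```text
(no output)
```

View pics/topz.png

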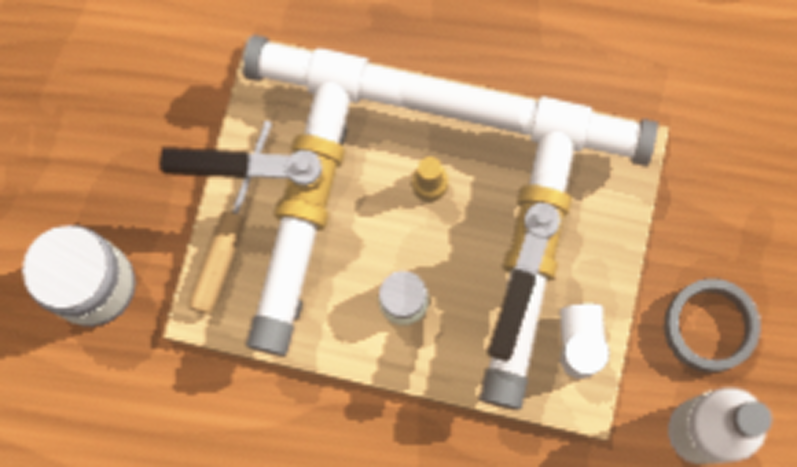

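Zoom (×2.748, offset 100,90): the open valve is the right one, with its pivot at about (542,218) and lever tip at about (501,357). The shut valve is the left one, with its pivot at (302,167) and tip at (162,160). The spray is at (720,425) and the elbow at (583,340), right of lever a. The tin is at (75,270).

Run:
```python
from h import *
r=load("top0.npz")
z=lambda u,v:(100+u/2.748-.3,90+v/2.747-.3)
piv=onz(r,[z(542,215),z(302,164)],122); print("piv",piv)
m=(r["pixels"].max(2)<85).astype(np.uint8)
n,l,s,c=cv2.connectedComponentsWithStats(m)
for i in range(1,n):
    if s[i,4]>80 and 120<c[i][0]<350 and 100<c[i][1]<250:
        ys,xs=np.where(l==i); P=onz(r,np.c_[xs,ys],126)[:,:2]
        print(s[i],cv2.minAreaRect(P.astype(np.float32)),"mean",P.mean(0))
# pipe axis ends (top at z~?), spray cap, tape, elbow, tin
for nm,uv,h in [("spraycap",(752,418),190),("spraybase",(712,430),100),("elbow",(585,355),50),("elbow2",(583,320),50),("tin",(70,268),95),("nozzle",(430,165),60),("jar",(403,290),50),
 ("pipeA end",(505,385),80),("pipeB end",(272,332),80),("hdrL",(254,55),80),("hdrR",(648,140),80)]:
    print(nm,onz(r,[z(*uv)],h)[0].round(1))
from cell import manip
s=manip.read_state(); print(R.from_quat(s["orientation"]).as_matrix().round(3))
```

```text
piv [[571.5891626  -79.87622135 122.        ]
 [592.31864417 139.45664972 122.        ]]
[159 144  31  10 257] ((581.6239013671875, 226.79559326171875), (21.803199768066406, 76.01354217529297), 2.9200217723846436) mean [581.80517411 227.22489707]
[278 189  16  32 225] ((477.8018798828125, -61.86637496948242), (16.927248001098633, 76.84264373779297), 78.66793823242188) mean [477.8331113  -61.94795769]
spraycap [ 407.6 -260.2  190. ]
spraybase [ 401.6 -250.5  100. ]
elbow [ 461.  -138.8   50. ]
elbow2 [ 493.7 -133.7   50. ]
tin [476.9 339.9  95. ]
nozzle [623.6  27.2  60. ]
jar [501.6  37.9  50. ]
pipeA end [421.2 -65.8  80. ]
pipeB end [443.3 150.   80. ]
hdrL [706.4 207.8  80. ]
hdrR [ 667.5 -175.3   80. ]
[[-0.899  0.438 -0.   ]
 [ 0.438  0.899 -0.001]
 [-0.    -0.001 -1.   ]]
```

```bash
cat >> h.py <<'E'
A=np.array([571.6,-79.9]);B=np.array([592.3,139.5]);FR=np.deg2rad(174.6)
def rel(target,xhead):
    "slide (m) & z-rotation to bring TCP to target (mm) with tool x heading xhead deg, tool down"
    from cell import manip
    s=manip.read_state(); Q=R.from_quat(s["orientation"])
    h=np.deg2rad(xhead); x=np.array([np.cos(h),np.sin(h),0]); z=np.array([0,0,-1.]); y=np.cross(z,x)
    G=R.from_matrix(np.c_[x,y,z])
    return (Q.inv().apply(np.array(target)-s["eef_pos"])/1000).round(4),(Q.inv()*G).as_rotvec(degrees=True).round(1)
def u(deg): return np.array([np.cos(np.deg2rad(deg)),np.sin(np.deg2rad(deg))])
E
python3 -c "
from h import *
p=A+95*u(169)-47*u(79);print(p,rel([*p,207],79))"
```

```text
[ 469.37739479 -107.90962306] (array([-0.4693, -0.5163,  0.0011]), array([-0.1,  0.1, 75.1]))
```

>>> {"op": "play_rows", "data": {"commands": [{"slide":[-0.235,-0.258,0.001],"rotation":[0,0,37],"claw":-1},{"slide":[-0.235,-0.258,0.001],"rotation":[0,0,37],"claw":-1},{"slide":[-0.235,-0.258,0.001],"rotation":[0,0,37],"claw":-1},{"slide":[-0.235,-0.258,0.001],"rotation":[0,0,37],"claw":-1},{"slide":[-0.235,-0.258,0.001],"rotation":[0,0,37],"claw":-1},{"slide":[-0.235,-0.258,0.001],"rotation":[0,0,37],"claw":-1},{"slide":[-0.235,-0.258,0.001],"rotation":[0,0,37],"claw":-1},{"slide":[-0.235,-0.258,0.001],"rotation":[0,0,37],"claw":-1}]}}

```text
time: 1.15
eef_pos: [371.7, 227.8, 207.1]
orientation: [0.522, 0.853, 0.0, -0.0]
wrist_force: [0.5, 0.0, 0.2]
grip_width: 0.0
```

```bash
python3 -c "
from h import *
p=A+95*u(169)-47*u(79);print(p,rel([*p,207],79))"
```

```text
[ 469.37739479 -107.90962306] (array([-3.434e-01, -6.580e-02, -1.000e-04]), array([ 0. , -0. , 38.1]))
```

>>> {"op": "play_rows", "data": {"commands": [{"slide":[-0.343,-0.066,0],"rotation":[0,0,38],"claw":-1},{"slide":[-0.343,-0.066,0],"rotation":[0,0,38],"claw":-1},{"slide":[-0.343,-0.066,0],"rotation":[0,0,38],"claw":-1},{"slide":[-0.343,-0.066,0],"rotation":[0,0,38],"claw":-1},{"slide":[-0.343,-0.066,0],"rotation":[0,0,38],"claw":-1},{"slide":[-0.343,-0.066,0],"rotation":[0,0,38],"claw":-1},{"slide":[-0.343,-0.066,0],"rotation":[0,0,38],"claw":-1},{"slide":[-0.343,-0.066,0],"rotation":[0,0,38],"claw":-1}]}}

```text
time: 2.15
eef_pos: [469.3, -106.6, 206.6]
orientation: [0.771, 0.637, -0.0, -0.0]
wrist_force: [-0.2, 0.0, -0.5]
grip_width: -0.1
```

Run:
```python
from h import *
p=A+95*u(169)-47*u(79);print(p,rel([*p,104],79))
from cell import imaging
for n in ["wrist","side","top"]:
    r=imaging.read_camera(n); cv2.imwrite(f"pics/{n}1.png",cv2.cvtColor(r["pixels"],cv2.COLOR_RGB2BGR))
    np.savez(f"{n}1.npz",**{k:np.array(v) for k,v in r.items()})
```

```text
[ 469.37739479 -107.90962306] (array([-0.0013,  0.0005,  0.1026]), array([-0.1, -0. ,  0.2]))
```

View pics/wrist1.png

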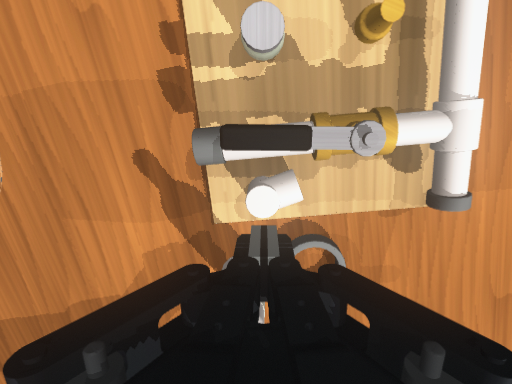

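View pics/side1.png

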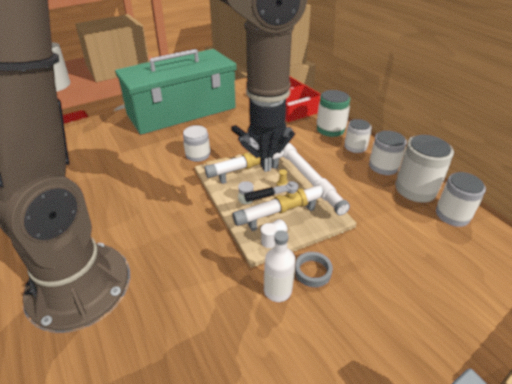

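Wrist view: shut fingertips at (262,230), lever a's sleeve spans (220–312,137) ahead of them, and its pivot is at (368,138). I'll check the calibration across views.

Run:
```python
from h import *
w=load("wrist1.npz"); s=load("side1.npz")
print(proj(s,[469.3,-106.6,206.6]),proj(w,[469.3,-106.6,206.6]))
print("piv wrist",onz(w,[(368,138)],124),"sleeve ends",onz(w,[(220,137),(312,137)],128), "elbow",onz(w,[(262,200)],50),"spray",)
```

```text
[[265.53616372 177.69609601]] [[263.41684469 223.72036493]]
piv wrist [[567.70790062 -78.30764268 124.        ]] sleeve ends [[441.47700288 -52.94225255 128.        ]
 [519.1299305  -67.79677325 128.        ]] elbow [[ 460.96880528 -139.98406275   50.        ]] spray
```

>>> {"op": "play_rows", "data": {"commands": [{"slide":[-0.001,0,0.05],"rotation":[0,0,0],"claw":-1},{"slide":[-0.001,0,0.09],"rotation":[0,0,0],"claw":-1},{"slide":[-0.001,0,0.102],"rotation":[0,0,0],"claw":-1},{"slide":[-0.001,0,0.102],"rotation":[0,0,0],"claw":-1},{"slide":[-0.001,0,0.102],"rotation":[0,0,0],"claw":-1}]}}

```text
time: 2.92
eef_pos: [470.0, -109.3, 106.4]
orientation: [0.771, 0.637, 0.001, 0.001]
wrist_force: [0.5, 0.5, -0.3]
grip_width: -0.1
```

Run:
```python
from h import *
from cell import manip
s=manip.read_state();print(s["eef_pos"],s["wrist_force"])
# rows: lever heading 169 - t, tool offset 22 behind
for t in [0,10,20,30,40,50,60]:
    L=169-t; p=A+95*u(L)-22*u(L-90); print(t,p.round(),*rel([*p,104],L-90))
```

```text
[ 470.02601189 -109.28455077  106.36445706] [ 0.48393504  0.49266708 -0.32162621]
0 [474. -83.] [ 0.0262 -0.0009  0.0024] [ 0.1 -0.   0.1]
10 [475. -66.] [ 0.0431 -0.0032  0.0024] [ 0.1 -0.  10.1]
20 [479. -50.] [ 0.06   -0.0026  0.0024] [ 0.1 -0.  20.1]
30 [485. -34.] [0.0767 0.0009 0.0024] [ 0.1 -0.1 30.1]
40 [495. -20.] [0.0924 0.0073 0.0024] [ 0.1 -0.1 40.1]
50 [506.  -7.] [0.1068 0.0163 0.0025] [ 0.1 -0.1 50.1]
60 [520.   3.] [0.1195 0.0277 0.0025] [ 0.1 -0.1 60.1]
```

>>> {"op": "play_rows", "data": {"commands": [{"slide":[0.013,-0.001,0.002],"rotation":[0,0,0],"claw":-1},{"slide":[0.026,-0.001,0.002],"rotation":[0,0,0],"claw":-1},{"slide":[0.035,-0.002,0.002],"rotation":[0,0,5],"claw":-1},{"slide":[0.043,-0.003,0.002],"rotation":[0,0,10],"claw":-1},{"slide":[0.052,-0.003,0.002],"rotation":[0,0,15],"claw":-1},{"slide":[0.06,-0.003,0.002],"rotation":[0,0,20],"claw":-1},{"slide":[0.068,-0.001,0.002],"rotation":[0,0,25],"claw":-1},{"slide":[0.077,0.001,0.002],"rotation":[0,0,30],"claw":-1}]}}

```text
time: 3.92
eef_pos: [485.0, -32.8, 103.4]
orientation: [0.91, 0.414, 0.0, 0.0]
wrist_force: [-1.8, -1.5, 1.6]
grip_width: -0.1
```

Run:
```python
from h import *
from cell import manip,imaging
s=manip.read_state();print(s["eef_pos"],s["wrist_force"])
for t in [35,40,45,50,55,60,65,70,75]:
    L=169-t; p=A+95*u(L)-22*u(L-90); print(t,p.round(),*rel([*p,104],L-90))
r=imaging.read_camera("wrist"); cv2.imwrite("pics/wrist2.png",cv2.cvtColor(r["pixels"],cv2.COLOR_RGB2BGR))
```

```text
[484.9559449  -32.81363403 103.4429676 ] [-1.79557565 -1.52073589  1.5885187 ]
35 [490. -27.] [ 0.0077 -0.0003 -0.0006] [ 0.  -0.   4.9]
40 [495. -20.] [ 0.0161 -0.0011 -0.0005] [ 0.  -0.   9.9]
45 [500. -13.] [ 0.0246 -0.0012 -0.0005] [ 0.  -0.  14.9]
50 [506.  -7.] [ 0.0331 -0.0006 -0.0005] [ 0.  -0.  19.9]
55 [513.  -2.] [ 0.0415  0.0008 -0.0005] [ 0.  -0.  24.9]
60 [520.   3.] [ 0.0498  0.003  -0.0005] [ 0.  -0.  29.9]
65 [527.   7.] [ 0.0578  0.0058 -0.0005] [ 0.  -0.  34.9]
70 [535.  10.] [ 0.0655  0.0093 -0.0005] [ 0.  -0.  39.9]
75 [543.  13.] [ 0.0729  0.0135 -0.0005] [ 0.  -0.  44.9]
```

View pics/wrist2.png

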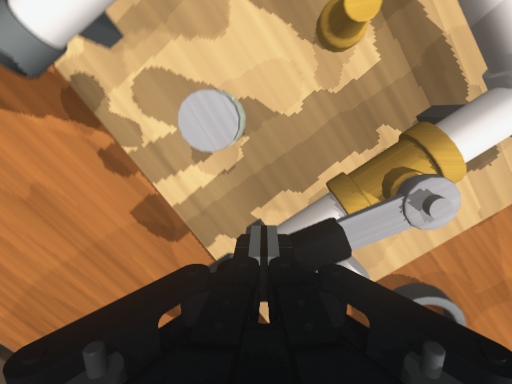

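Run:
```python
from h import *
from cell import manip,imaging
for n in ["top","side"]:
    r=imaging.read_camera(n); np.savez(f"{n}2.npz",**{k:np.array(v) for k,v in r.items()})
    c=proj(r,[485,-33,103])[0].astype(int); print(n,c)
    im=r["pixels"][max(0,c[1]-70):c[1]+70,max(0,c[0]-93):c[0]+93]
    cv2.imwrite(f"pics/{n}2.png",cv2.cvtColor(cv2.resize(im,None,fx=4,fy=4,interpolation=cv2.INTER_CUBIC),cv2.COLOR_RGB2BGR))
```

```text
top [273 201]
side [254 191]
```

View pics/top2.png

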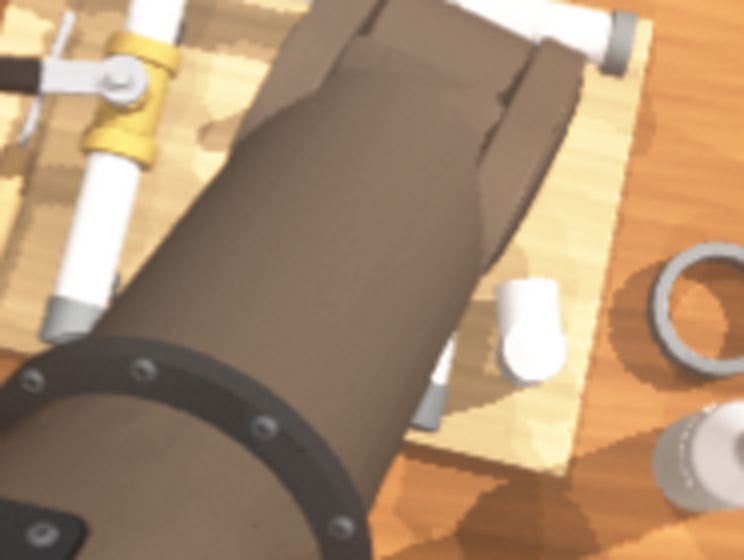

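View pics/side2.png

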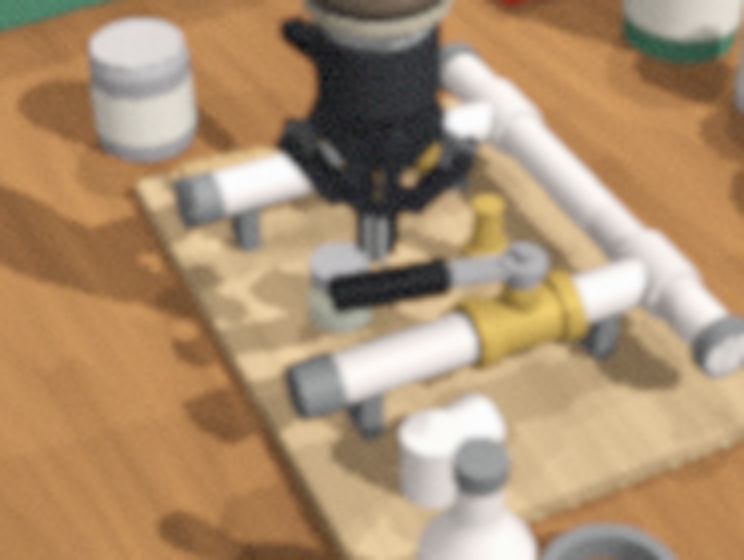

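Run:
```python
from h import *
from cell import manip,imaging
r=load("side2.npz")
P=onz(r,[(161+335/4,121+290/4),(161+447/4,121+273/4),(161+525/4,121+258/4)],122);print(P)
for L in (160,150,139): 
    print(L,(proj(r,[[*(A+t*u(L)),118] for t in(50,130)])-[161,121])*4)
print((proj(r,[485,-33,103])-[161,121])*4)
w=imaging.read_camera("wrist")
print(proj(w,[485,-33,103]),onz(w,[(345,240),(432,203)],124))
for L in (160,150,139): print(proj(w,[[*(A+t*u(L)),118] for t in(50,95,130)]))
```

```text
[[448.08108294 -43.89885494 122.        ]
 [518.21270957 -66.73461395 122.        ]
 [570.22330227 -80.42653434 122.        ]]
160 [[451.74208567 271.11019674]
 [330.40095576 286.66955546]]
150 [[449.80363096 262.62431085]
 [327.56907623 264.27695202]]
139 [[450.35653027 253.40041982]
 [331.41650298 240.50778419]]
[[375.95732525 283.7566931 ]]
[[264.35685435 224.08413091]] [[518.98338596 -63.53988152 124.        ]
 [568.12960796 -76.72955782 124.        ]]
[[349.20218271 228.81783466]
 [276.73052463 253.44317964]
 [222.89232687 271.70490647]]
[[346.30467836 215.33352417]
 [269.37700288 228.8261317 ]
 [211.00734348 239.04364354]]
[[346.10772829 199.51878907]
 [266.61596567 199.1779931 ]
 [204.75122932 198.90791922]]
```

Run:
```python
from h import *
for n,p in(("side1",[469.3,-107,206.6]),("side2",[485,-33,103.4])):
    r=load(n+".npz"); c=proj(r,p)[0]; x,y=int(c[0])-30,int(c[1])-30
    im=cv2.resize(r["pixels"][y:y+50,x:x+60],None,fx=10,fy=10,interpolation=cv2.INTER_NEAREST)
    for dz in (0,10,20,30):
        q=(proj(r,np.array(p)+[0,0,dz])[0]-[x,y]+.5)*10; cv2.circle(im,tuple(q.astype(int)),4,(255,0,0) if dz==0 else(255,0,255),-1)
    cv2.imwrite(f"pics/{n}tip.png",cv2.cvtColor(im,cv2.COLOR_RGB2BGR))
```

```text
(no output)
```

View pics/side1tip.png

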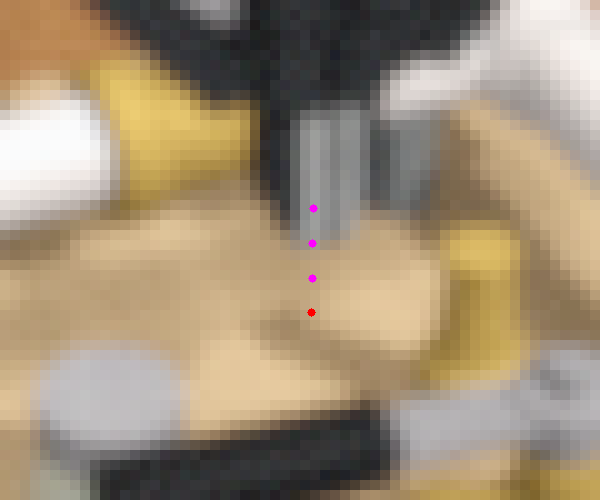

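View pics/side2tip.png

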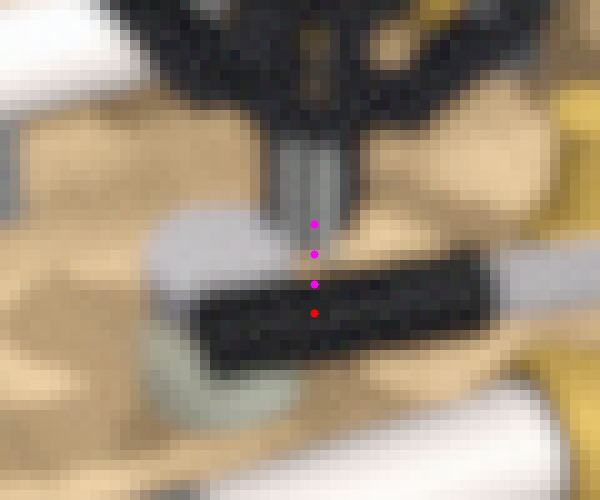

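The side views show the finger tips about 20 mm above the reported TCP. The fingers therefore rode over the sleeve and are now on its left side, with the lever turned only about 6°. I'll check the offset with a second view, back away, lift and retry lower.

Run:
```python
from h import *
from cell import manip
print(manip.hold_point_z, [a for a in dir(manip) if a[0]!='_'])
w=load("wrist1.npz"); y0,x0=190,220
im=cv2.resize(w["pixels"][y0:y0+60,x0:x0+80],None,fx=9,fy=9,interpolation=cv2.INTER_NEAREST)
p=np.array([469.3,-106.6,206.6])
for dz in (0,10,20,30):
    q=(proj(w,p+[0,0,dz])[0]-[x0,y0]+.5)*9; print(dz,q); cv2.circle(im,tuple(q.astype(int)),4,(255,0,0) if dz==0 else(255,0,255),-1)
cv2.imwrite("pics/wtip.png",cv2.cvtColor(im,cv2.COLOR_RGB2BGR))
```

```text
18.700000000000003 ['PlanningError', 'hold_point_z', 'read_state']
0 [395.25160219 307.98328435]
10 [395.06215128 365.65961842]
20 [394.84999846 430.24630133]
30 [394.61080808 503.06288353]
```

View pics/wtip.png

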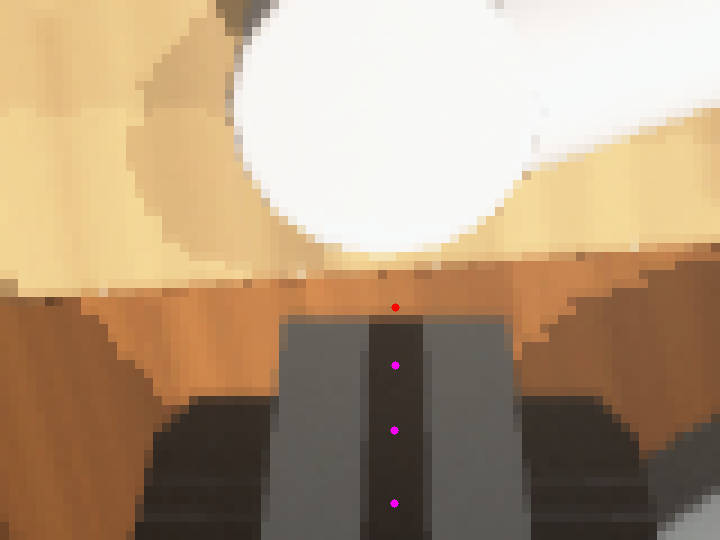

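>>> {"op": "play_rows", "data": {"commands": [{"slide":[0.012,0,0],"rotation":[0,0,0],"claw":-1},{"slide":[0.012,0,0],"rotation":[0,0,0],"claw":-1},{"slide":[0.012,0,-0.04],"rotation":[0,0,0],"claw":-1},{"slide":[0.012,0,-0.06],"rotation":[0,0,0],"claw":-1},{"slide":[0.012,0,-0.06],"rotation":[0,0,0],"claw":-1}]}}

```text
time: 4.75
eef_pos: [493.3, -25.0, 164.2]
orientation: [0.91, 0.415, 0.001, 0.0]
wrist_force: [-0.2, -0.2, -1.2]
grip_width: 0.1
```

Run:
```python
from h import *
p=A+95*u(164)-50*u(74);print(p,rel([*p,164],74))
```

```text
[ 466.4982711  -101.77753599] (array([-0.0755,  0.03  ,  0.0001]), array([  0.1,  -0.1, -24.9]))
```

Run:
```python
from h import *
w=load("wrist1.npz");s=load("side1.npz")
p=np.array([469.3,-106.6,206.6]); x=np.r_[u(79),0]; y=np.r_[u(-11),0]
for dz in (0,10,15,20,25,30):
    print(dz,[((proj(w,p+x*f+[0,0,dz])[0]-[220,190]+.5)*9).round()[1] for f in(0,6,11)],
     [((proj(s,p+x*f+y*g+[0,0,dz])[0]-[235,147]+.5)*10).round() for f,g in((0,0),(-11,-14),(-11,14),(11,-14))])
```

```text
0 [np.float64(308.0), np.float64(228.0), np.float64(161.0)] [array([310., 312.]), array([271., 353.]), array([385., 327.]), array([237., 297.])]
10 [np.float64(366.0), np.float64(282.0), np.float64(211.0)] [array([311., 278.]), array([271., 319.]), array([386., 292.]), array([237., 263.])]
15 [np.float64(397.0), np.float64(311.0), np.float64(239.0)] [array([311., 260.]), array([271., 301.]), array([387., 275.]), array([237., 246.])]
20 [np.float64(430.0), np.float64(342.0), np.float64(268.0)] [array([312., 243.]), array([271., 284.]), array([387., 257.]), array([237., 228.])]
25 [np.float64(466.0), np.float64(375.0), np.float64(299.0)] [array([312., 225.]), array([272., 266.]), array([388., 240.]), array([237., 211.])]
30 [np.float64(503.0), np.float64(410.0), np.float64(331.0)] [array([313., 207.]), array([272., 248.]), array([388., 222.]), array([237., 193.])]
```

>>> {"op": "play_rows", "data": {"commands": [{"slide":[-0.0755,0.03,0],"rotation":[0,0,-25],"claw":-1},{"slide":[-0.0755,0.03,0],"rotation":[0,0,-25],"claw":-1},{"slide":[-0.0755,0.03,0],"rotation":[0,0,-25],"claw":-1},{"slide":[-0.0755,0.03,0],"rotation":[0,0,-25],"claw":-1},{"slide":[-0.0755,0.03,0.05],"rotation":[0,0,-25],"claw":-1},{"slide":[-0.0755,0.03,0.084],"rotation":[0,0,-25],"claw":-1},{"slide":[-0.0755,0.03,0.084],"rotation":[0,0,-25],"claw":-1},{"slide":[-0.0755,0.03,0.084],"rotation":[0,0,-25],"claw":-1}]}}

```text
time: 5.75
eef_pos: [466.0, -101.6, 79.7]
orientation: [0.799, 0.602, 0.0, 0.0]
wrist_force: [-0.7, 0.1, 0.3]
grip_width: 0.2
```

Run:
```python
from h import *
from cell import imaging
for n in("side","wrist"):
    r=imaging.read_camera(n); np.savez(f"{n}3.npz",**{k:np.array(v) for k,v in r.items()})
    im=r["pixels"] if n=="wrist" else cv2.resize(r["pixels"][100:270,160:360],(800,680))[:600]
    cv2.imwrite(f"pics/{n}3.png",cv2.cvtColor(im,cv2.COLOR_RGB2BGR))
for t in [0,5,10,15,20,25,30,35,40]:
    L=164-t; p=A+95*u(L)-22*u(L-90); print(t,p.round(),*rel([*p,80],L-90))
```

```text
0 [474. -75.] [ 0.0278 -0.      0.0003] [ 0.1 -0.   0. ]
5 [475. -66.] [ 0.0361 -0.0016  0.0003] [ 0.1 -0.   5. ]
10 [477. -58.] [ 0.0446 -0.0024  0.0003] [ 0.1 -0.  10. ]
15 [479. -50.] [ 0.0531 -0.0025  0.0003] [ 0.1 -0.  15. ]
20 [482. -42.] [ 0.0616 -0.0018  0.0003] [ 0.1 -0.1 20. ]
25 [485. -34.] [ 0.07   -0.0004  0.0003] [ 0.1 -0.1 25. ]
30 [490. -27.] [0.0782 0.0017 0.0003] [ 0.1 -0.1 30. ]
35 [495. -20.] [0.0862 0.0046 0.0003] [ 0.1 -0.1 35. ]
40 [500. -13.] [0.094  0.0081 0.0003] [ 0.1 -0.1 40. ]
```

View pics/side3.png

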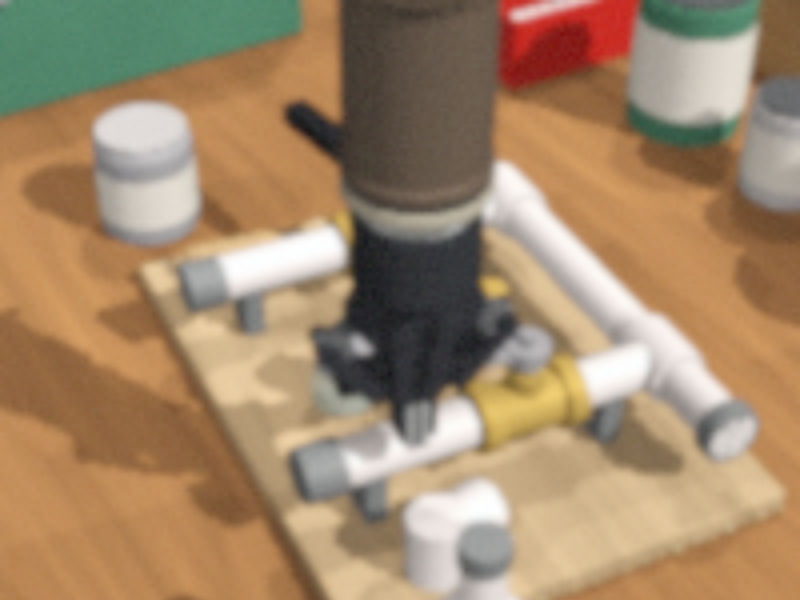

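View pics/wrist3.png

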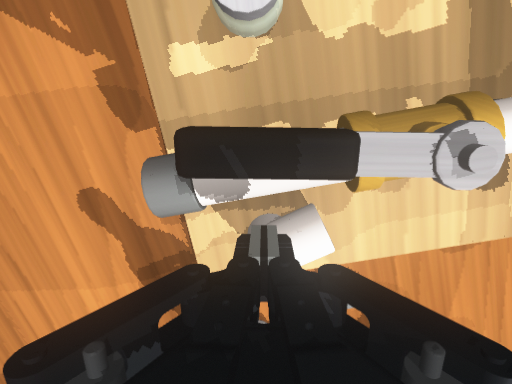

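Fingers are right of and clear of lever a (sleeve at v≈152, tips at v≈228). Pushing now.

>>> {"op": "play_rows", "data": {"commands": [{"slide":[0.014,0,0],"rotation":[0,0,0],"claw":-1},{"slide":[0.028,0,0],"rotation":[0,0,0],"claw":-1},{"slide":[0.036,-0.002,0],"rotation":[0,0,5],"claw":-1},{"slide":[0.045,-0.002,0],"rotation":[0,0,10],"claw":-1},{"slide":[0.053,-0.003,0],"rotation":[0,0,15],"claw":-1}]}}

```text
time: 6.48
eef_pos: [478.1, -50.1, 79.5]
orientation: [0.871, 0.491, 0.0, 0.001]
wrist_force: [1.3, -8.6, -0.1]
grip_width: 0.2
```

Run:
```python
from h import *
from cell import imaging
for n in("wrist",):
    r=imaging.read_camera(n); np.savez(f"{n}4.npz",**{k:np.array(v) for k,v in r.items()})
    cv2.imwrite(f"pics/{n}4.png",cv2.cvtColor(r["pixels"],cv2.COLOR_RGB2BGR))
for t in range(20,90,5):
    L=164-t; p=A+95*u(L)-22*u(L-90); print(t,p.round(),*rel([*p,80],L-90))
```

```text
20 [482. -42.] [ 0.0077 -0.0007 -0.0007] [0.1 0.  4.7]
25 [485. -34.] [ 0.0162 -0.0016 -0.0007] [0.1 0.  9.7]
30 [490. -27.] [ 0.0247 -0.0017 -0.0007] [ 0.1 -0.  14.7]
35 [495. -20.] [ 0.0332 -0.0011 -0.0007] [ 0.1 -0.  19.7]
40 [500. -13.] [ 0.0416  0.0002 -0.0007] [ 0.1 -0.  24.7]
45 [506.  -7.] [ 0.0498  0.0023 -0.0007] [ 0.1 -0.  29.7]
50 [513.  -2.] [ 0.0579  0.0051 -0.0007] [ 0.1 -0.  34.7]
55 [520.   3.] [ 0.0656  0.0086 -0.0006] [ 0.1 -0.  39.7]
60 [527.   7.] [ 0.0731  0.0127 -0.0006] [ 0.1 -0.  44.7]
65 [535.  10.] [ 0.0801  0.0175 -0.0006] [ 0.1 -0.  49.7]
70 [543.  13.] [ 0.0867  0.0229 -0.0006] [ 0.1 -0.  54.7]
75 [551.  15.] [ 0.0928  0.0288 -0.0006] [ 0.1 -0.1 59.7]
80 [560.  17.] [ 0.0984  0.0352 -0.0006] [ 0.1 -0.1 64.7]
85 [568.  18.] [ 0.1034  0.0421 -0.0006] [ 0.1 -0.1 69.7]
```

View pics/wrist4.png

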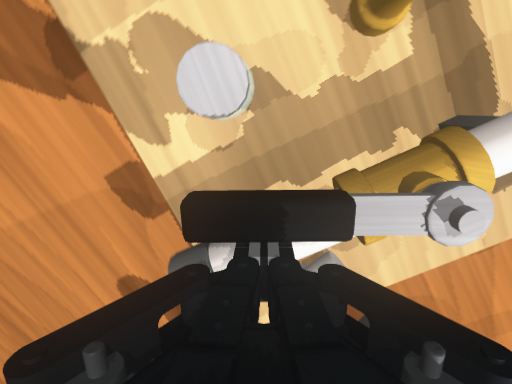

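The sleeve (v≈215) now lies flush against the fingers and the force is about 8 N, as expected. Continuing the arc.

>>> {"op": "play_rows", "data": {"commands": [{"slide":[0.008,-0.001,0],"rotation":[0,0,5],"claw":-1},{"slide":[0.016,-0.002,0],"rotation":[0,0,10],"claw":-1},{"slide":[0.025,-0.002,0],"rotation":[0,0,15],"claw":-1},{"slide":[0.033,-0.001,0],"rotation":[0,0,20],"claw":-1},{"slide":[0.042,0,0],"rotation":[0,0,25],"claw":-1},{"slide":[0.05,0.002,0],"rotation":[0,0,30],"claw":-1},{"slide":[0.058,0.005,0],"rotation":[0,0,35],"claw":-1},{"slide":[0.066,0.009,0],"rotation":[0,0,40],"claw":-1}]}}

```text
time: 7.52
eef_pos: [517.8, 2.2, 78.9]
orientation: [0.986, 0.164, -0.001, 0.0]
wrist_force: [-4.9, -6.3, 2.2]
grip_width: -0.2
```

Run:
```python
from h import *
from cell import imaging
for n in("wrist",):
    r=imaging.read_camera(n); np.savez(f"{n}5.npz",**{k:np.array(v) for k,v in r.items()})
    cv2.imwrite(f"pics/{n}5.png",cv2.cvtColor(r["pixels"],cv2.COLOR_RGB2BGR))
for t in range(55,90,3):
    L=164-t; p=A+95*u(L)-22*u(L-90); print(t,p.round(),*rel([*p,80],L-90))
```

```text
55 [520.   3.] [ 0.0007  0.0007 -0.0011] [ 0.   0.1 -0.3]
58 [524.   5.] [ 0.0057 -0.0004 -0.0011] [0.  0.1 2.7]
61 [529.   8.] [ 0.0108 -0.0011 -0.0011] [0.  0.1 5.7]
64 [533.  10.] [ 0.0158 -0.0017 -0.0012] [0.  0.1 8.7]
67 [538.  12.] [ 0.0209 -0.0019 -0.0012] [ 0.   0.1 11.7]
70 [543.  13.] [ 0.026  -0.0019 -0.0012] [ 0.   0.1 14.7]
73 [548.  15.] [ 0.0311 -0.0016 -0.0012] [ 0.   0.1 17.7]
76 [553.  16.] [ 0.0362 -0.0011 -0.0012] [ 0.   0.1 20.7]
79 [558.  17.] [ 0.0412 -0.0003 -0.0012] [ 0.   0.1 23.7]
82 [563.  17.] [ 0.0462  0.0008 -0.0012] [ 0.   0.1 26.7]
85 [568.  18.] [ 0.0512  0.0021 -0.0012] [ 0.   0.1 29.7]
88 [573.  18.] [ 0.056   0.0037 -0.0012] [ 0.   0.1 32.7]
```

View pics/wrist5.png

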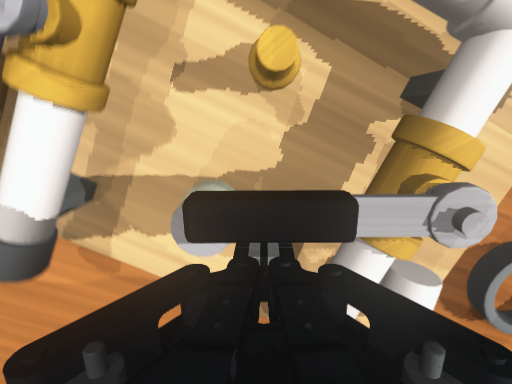

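>>> {"op": "play_rows", "data": {"commands": [{"slide":[0.006,0,0],"rotation":[0,0,3],"claw":-1},{"slide":[0.011,-0.001,0],"rotation":[0,0,6],"claw":-1},{"slide":[0.016,-0.002,0],"rotation":[0,0,9],"claw":-1},{"slide":[0.021,-0.002,0],"rotation":[0,0,12],"claw":-1},{"slide":[0.026,-0.002,0],"rotation":[0,0,15],"claw":-1},{"slide":[0.031,-0.002,0],"rotation":[0,0,18],"claw":-1},{"slide":[0.036,-0.001,0],"rotation":[0,0,21],"claw":-1}]}}

```text
time: 8.45
eef_pos: [550.9, 15.6, 78.7]
orientation: [1.0, -0.018, -0.002, 0.0]
wrist_force: [-6.3, -3.1, 2.6]
grip_width: 0.3
```

Run:
```python
from h import *
for t in range(76,84,1):
    L=164-t; p=A+95*u(L)-22*u(L-90); print(t,p.round(),*rel([*p,80],L-90))
```

```text
76 [553.  16.] [ 0.0021 -0.0003 -0.0013] [ 0.   0.2 -0. ]
77 [555.  16.] [ 0.0037 -0.0007 -0.0014] [0.  0.2 1. ]
78 [556.  16.] [ 0.0054 -0.001  -0.0014] [0.  0.2 2. ]
79 [558.  17.] [ 0.0071 -0.0014 -0.0014] [0.  0.2 3. ]
80 [560.  17.] [ 0.0087 -0.0016 -0.0014] [0.  0.2 4. ]
81 [561.  17.] [ 0.0104 -0.0019 -0.0014] [0.  0.2 5. ]
82 [563.  17.] [ 0.0121 -0.0021 -0.0014] [0.  0.2 6. ]
83 [565.  17.] [ 0.0138 -0.0023 -0.0014] [0.  0.2 7. ]
```

>>> {"op": "play_rows", "data": {"commands": [{"slide":[0.0015,0,0],"rotation":[0,0,1],"claw":-1},{"slide":[0.003,0,0],"rotation":[0,0,2],"claw":-1},{"slide":[0.005,-0.001,0],"rotation":[0,0,3],"claw":-1},{"slide":[0.005,-0.001,0],"rotation":[0,0,3],"claw":-1}]}}

```text
time: 8.95
eef_pos: [556.1, 16.6, 78.7]
orientation: [0.999, -0.043, -0.001, 0.0]
wrist_force: [-5.0, -2.4, 1.4]
grip_width: -0.2
```

Run:
```python
from h import *
from cell import imaging
for n in("wrist",):
    r=imaging.read_camera(n); np.savez(f"{n}6.npz",**{k:np.array(v) for k,v in r.items()})
    cv2.imwrite(f"pics/{n}6.png",cv2.cvtColor(r["pixels"],cv2.COLOR_RGB2BGR))
```

```text
(no output)
```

View pics/wrist6.png

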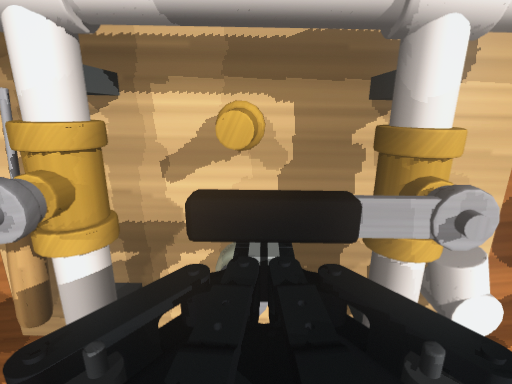

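>>> {"op": "play_rows", "data": {"commands": [{"slide":[0.0015,0,0],"rotation":[0,0,1],"claw":-1},{"slide":[0.003,-0.0005,0],"rotation":[0,0,2],"claw":-1},{"slide":[0.004,-0.001,0],"rotation":[0,0,2],"claw":-1},{"slide":[0.004,-0.001,0],"rotation":[0,0,2],"claw":-1}]}}

```text
time: 9.5
eef_pos: [558.4, 17.0, 78.2]
orientation: [0.998, -0.061, -0.003, 0.0]
wrist_force: [-10.5, -3.6, 4.6]
grip_width: 0.1
```

>>> {"op": "play_rows", "data": {"commands": [{"slide":[0.002,0,0],"rotation":[0,0,0],"claw":-1},{"slide":[0.004,0,0],"rotation":[0,0,0],"claw":-1},{"slide":[0.004,0,0],"rotation":[0,0,0],"claw":-1}]}}

```text
time: 9.88
eef_pos: [560.3, 17.0, 77.7]
orientation: [0.998, -0.061, -0.005, -0.0]
wrist_force: [-15.8, -2.0, 5.4]
grip_width: -0.0
```

The force rose to 16 N with little further motion, so lever a is on its stop. I'll back off and check.

>>> {"op": "play_rows", "data": {"commands": [{"slide":[-0.02,0,0],"rotation":[0,0,0],"claw":-1},{"slide":[-0.04,0,0],"rotation":[0,0,0],"claw":-1},{"slide":[-0.04,0,-0.05],"rotation":[0,0,0],"claw":-1},{"slide":[-0.04,0,-0.1],"rotation":[0,0,0],"claw":-1},{"slide":[-0.04,0,-0.1],"rotation":[0,0,0],"claw":-1},{"slide":[-0.04,0,-0.1],"rotation":[0,0,0],"claw":-1}]}}

```text
time: 10.62
eef_pos: [525.7, 22.3, 178.7]
orientation: [0.998, -0.06, -0.0, -0.0]
wrist_force: [0.2, -0.7, 0.3]
grip_width: -0.2
```

Run:
```python
from h import *
from cell import imaging
for n in("wrist","top"):
    r=imaging.read_camera(n); np.savez(f"{n}7.npz",**{k:np.array(v) for k,v in r.items()})
    cv2.imwrite(f"pics/{n}7.png",cv2.cvtColor(r["pixels"],cv2.COLOR_RGB2BGR))
```

```text
(no output)
```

View pics/wrist7.png

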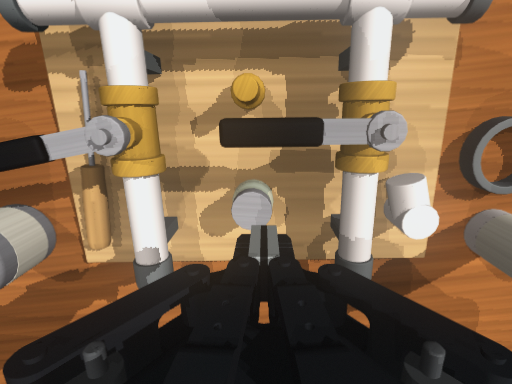

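View pics/top7.png

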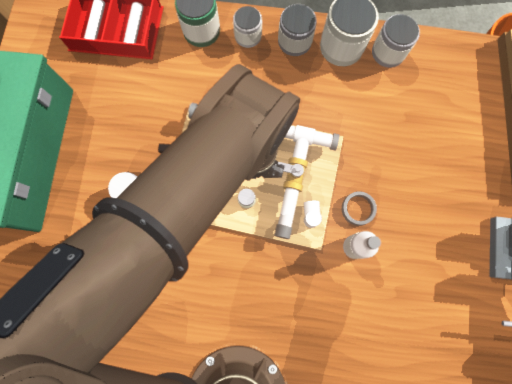

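Wrist view: lever a's sleeve (220–322,132) points left, square to its pipe. Lever b is unmoved, and the jar and nozzle are upright. I'll measure the angle and plan lever b.

Run:
```python
from h import *
w=load("wrist7.npz")
P=onz(w,[(386,131),(221,132),(102,137),(2,153)],126)[:,:2];print(P)
for a,b in((0,1),(2,3)):
    d=P[b]-P[a]; print("heading",np.degrees(np.arctan2(d[1],d[0])),np.linalg.norm(d))
d=P[2]-P[0];print("board y heading",np.degrees(np.arctan2(d[1],d[0])),np.linalg.norm(d))
# lever b: push heading = L+90 ; L=97 -> push 187; tool at B+95u(L)-50u(L+90)
p=B+95*u(97)-50*u(187); print(p)
for xh in (187,7): print(rel([*p,178],xh))
```

```text
[[568.33386446 -76.77534905]
 [582.5861184   48.61261035]
 [589.84758295 140.34120787]
 [587.27786694 222.07875172]]
heading 83.5152922594453 126.19535294391932
heading 91.80070742926624 81.77792803834437
board y heading 84.3411288048333 218.17983264710605
[630.34971996 239.88535158]
(array([ 7.820e-02, -2.292e-01, -1.000e-04]), array([1.000e-01, 0.000e+00, 1.661e+02]))
(array([ 7.820e-02, -2.292e-01, -1.000e-04]), array([ -0. ,   0.1, -13.9]))
```

>>> {"op": "play_rows", "data": {"commands": [{"slide":[0.078,-0.229,0],"rotation":[0,0,-14],"claw":-1},{"slide":[0.078,-0.229,0],"rotation":[0,0,-14],"claw":-1},{"slide":[0.078,-0.229,0],"rotation":[0,0,-14],"claw":-1},{"slide":[0.078,-0.229,0],"rotation":[0,0,-14],"claw":-1},{"slide":[0.078,-0.229,0],"rotation":[0,0,-14],"claw":-1},{"slide":[0.078,-0.229,0],"rotation":[0,0,-14],"claw":-1},{"slide":[0.078,-0.229,0],"rotation":[0,0,-14],"claw":-1}]}}

```text
time: 11.6
eef_pos: [630.7, 236.9, 178.8]
orientation: [0.998, 0.06, -0.0, 0.0]
wrist_force: [0.4, -0.1, -1.4]
grip_width: 0.4
```

Run:
```python
from h import *
from cell import imaging
for n in("wrist","side"):
    r=imaging.read_camera(n); np.savez(f"{n}8.npz",**{k:np.array(v) for k,v in r.items()})
    im=r["pixels"] if n=="wrist" else cv2.resize(r["pixels"][60:230,160:360],(800,680))[:600]
    cv2.imwrite(f"pics/{n}8.png",cv2.cvtColor(im,cv2.COLOR_RGB2BGR))
p=B+95*u(97)-50*u(187); print(rel([*p,80],7))
```

```text
(array([-0.0002, -0.0025,  0.0992]), array([-0. ,  0. , -0.1]))
```

View pics/side8.png

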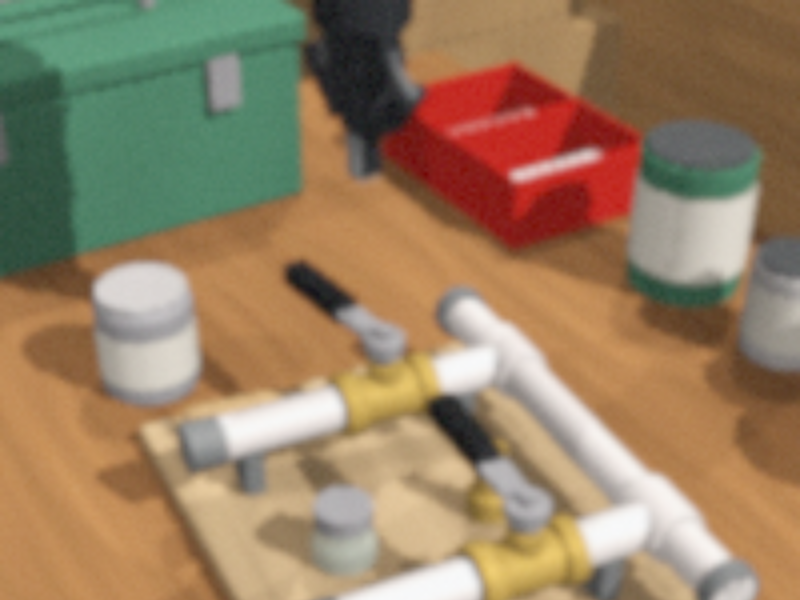

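View pics/wrist8.png

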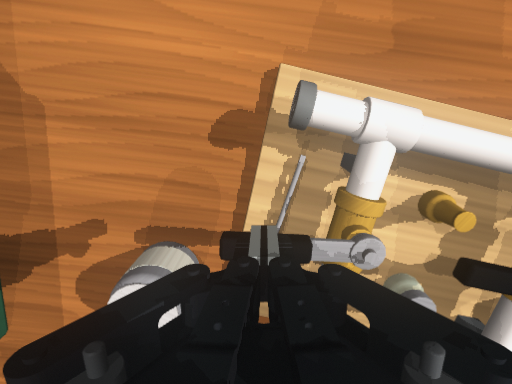

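Run:
```python
from h import *
w=load("wrist8.npz");s=load("side8.npz")
for r,q in((w,[(365,250),(222,244)]),(s,[(160+383/4,60+335/4),(160+291/4,60+270/4)])):
    P=onz(r,q,124)[:,:2]; d=P[1]-P[0]; print(P,np.degrees(np.arctan2(d[1],d[0])))
```

```text
[[594.01512792 143.69423501]
 [584.7941096  267.74797599]] 94.25102563380862
[[590.50476653 137.60076486]
 [576.83667102 259.08426431]] 96.4193464655881
```

>>> {"op": "play_rows", "data": {"commands": [{"slide":[0,-0.002,0.03],"rotation":[0,0,0],"claw":-1},{"slide":[0,-0.002,0.05],"rotation":[0,0,0],"claw":-1},{"slide":[0,-0.002,0.07],"rotation":[0,0,0],"claw":-1},{"slide":[0,-0.002,0.09],"rotation":[0,0,0],"claw":-1},{"slide":[0,-0.002,0.099],"rotation":[0,0,0],"claw":-1},{"slide":[0,-0.002,0.099],"rotation":[0,0,0],"claw":-1}]}}

```text
time: 12.45
eef_pos: [630.6, 240.5, 79.4]
orientation: [0.998, 0.061, -0.0, 0.0]
wrist_force: [0.2, 0.5, 0.9]
grip_width: -0.0
```

Run:
```python
from h import *
for L in range(100,125,5):
    p=B+95*u(L)-22*u(L+90); print(L,p.round(),*rel([*p,80],L-90))
```

```text
100 [597. 237.] [-0.0333 -0.0005 -0.0005] [ 0.  0. -3.]
105 [589. 237.] [-0.0418 -0.0016 -0.0005] [ 0.  0. -8.]
110 [580. 236.] [-0.0503 -0.002  -0.0005] [  0.    0.1 -13. ]
115 [572. 235.] [-0.0588 -0.0016 -0.0005] [  0.    0.1 -18. ]
120 [564. 233.] [-0.0672 -0.0005 -0.0005] [  0.    0.1 -23. ]
```

>>> {"op": "play_rows", "data": {"commands": [{"slide":[-0.014,0,0],"rotation":[0,0,0],"claw":-1},{"slide":[-0.025,0,0],"rotation":[0,0,0],"claw":-1},{"slide":[-0.033,-0.001,0],"rotation":[0,0,-3],"claw":-1},{"slide":[-0.042,-0.002,0],"rotation":[0,0,-8],"claw":-1},{"slide":[-0.05,-0.002,0],"rotation":[0,0,-13],"claw":-1},{"slide":[-0.059,-0.002,0],"rotation":[0,0,-18],"claw":-1}]}}

```text
time: 13.2
eef_pos: [573.7, 237.1, 81.3]
orientation: [0.976, 0.219, 0.002, -0.001]
wrist_force: [5.5, 4.2, -1.4]
grip_width: -0.1
```

Run:
```python
from h import *
from cell import imaging
r=imaging.read_camera("side"); np.savez("side9.npz",**{k:np.array(v) for k,v in r.items()})
cv2.imwrite("pics/side9.png",cv2.cvtColor(cv2.resize(r["pixels"][60:230,160:360],(800,680))[:600],cv2.COLOR_RGB2BGR))
for L in range(115,170,5):
    p=B+95*u(L)-22*u(L+90); print(L,p.round(),*rel([*p,80],L-90))
```

```text
115 [572. 235.] [-0.0012  0.0015  0.0012] [-0.  -0.2  0.5]
120 [564. 233.] [-0.0096 -0.0001  0.0012] [-0.  -0.2 -4.5]
125 [556. 230.] [-0.018  -0.001   0.0012] [-0.  -0.2 -9.5]
130 [548. 226.] [-0.0265 -0.0012  0.0011] [ -0.   -0.2 -14.5]
135 [541. 222.] [-0.035  -0.0006  0.0011] [ -0.   -0.2 -19.5]
140 [534. 217.] [-0.0434  0.0007  0.0011] [  0.   -0.2 -24.5]
145 [527. 212.] [-0.0517  0.0028  0.001 ] [  0.   -0.2 -29.5]
150 [521. 206.] [-0.0597  0.0055  0.001 ] [  0.   -0.2 -34.5]
155 [515. 200.] [-0.0675  0.009   0.001 ] [  0.   -0.2 -39.5]
160 [511. 193.] [-0.0749  0.0131  0.0009] [  0.   -0.2 -44.5]
165 [506. 185.] [-0.082   0.0179  0.0009] [  0.1  -0.2 -49.5]
```

View pics/side9.png

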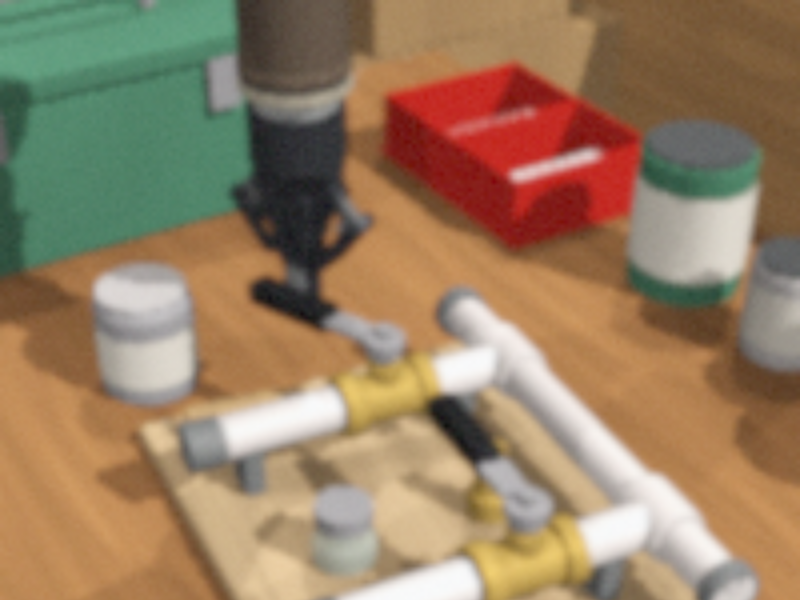

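Lever b is turning, with its sleeve at (295,300) ahead of the fingers. The tin is clear. Continuing.

>>> {"op": "play_rows", "data": {"commands": [{"slide":[-0.009,0,0.001],"rotation":[0,0,-5],"claw":-1},{"slide":[-0.018,-0.001,0.001],"rotation":[0,0,-10],"claw":-1},{"slide":[-0.026,-0.001,0.001],"rotation":[0,0,-15],"claw":-1},{"slide":[-0.035,0,0.001],"rotation":[0,0,-20],"claw":-1},{"slide":[-0.043,0.001,0.001],"rotation":[0,0,-25],"claw":-1},{"slide":[-0.052,0.003,0.001],"rotation":[0,0,-30],"claw":-1},{"slide":[-0.06,0.006,0.001],"rotation":[0,0,-35],"claw":-1},{"slide":[-0.067,0.009,0.001],"rotation":[0,0,-40],"claw":-1}]}}

```text
time: 14.25
eef_pos: [515.2, 201.4, 79.9]
orientation: [0.842, 0.539, 0.001, -0.001]
wrist_force: [-0.5, 7.3, 2.7]
grip_width: -0.0
```

Run:
```python
from h import *
for L in range(155,180,3):
    p=B+95*u(L)-22*u(L+90); print(L,p.round(),*rel([*p,80],L-90))
```

```text
155 [515. 200.] [-0.0015  0.001  -0.0001] [-0.  -0.2  0.2]
158 [512. 195.] [-0.0065 -0.     -0.0001] [-0.  -0.2 -2.8]
161 [510. 191.] [-0.0116 -0.0008 -0.0001] [-0.  -0.2 -5.8]
164 [507. 187.] [-0.0166 -0.0013 -0.0001] [-0.  -0.2 -8.8]
167 [505. 182.] [-0.0217 -0.0016 -0.0001] [ -0.   -0.2 -11.8]
170 [503. 178.] [-0.0268 -0.0016 -0.0002] [ -0.   -0.2 -14.8]
173 [501. 173.] [-0.0319 -0.0013 -0.0002] [  0.   -0.2 -17.8]
176 [499. 168.] [-0.037  -0.0007 -0.0002] [  0.   -0.2 -20.8]
179 [498. 163.] [-0.0421  0.0001 -0.0002] [  0.   -0.2 -23.8]
```

Final heading is about 174.6.

>>> {"op": "play_rows", "data": {"commands": [{"slide":[-0.0065,0,0],"rotation":[0,0,-3],"claw":-1},{"slide":[-0.0115,-0.001,0],"rotation":[0,0,-6],"claw":-1},{"slide":[-0.0165,-0.001,0],"rotation":[0,0,-9],"claw":-1},{"slide":[-0.0215,-0.001,0],"rotation":[0,0,-12],"claw":-1},{"slide":[-0.027,-0.001,0],"rotation":[0,0,-15],"claw":-1},{"slide":[-0.032,-0.001,0],"rotation":[0,0,-18],"claw":-1},{"slide":[-0.034,-0.001,0],"rotation":[0,0,-19],"claw":-1},{"slide":[-0.034,-0.001,0],"rotation":[0,0,-19],"claw":-1}]}}

```text
time: 15.25
eef_pos: [499.7, 170.2, 79.7]
orientation: [0.743, 0.67, 0.001, -0.001]
wrist_force: [-1.7, 5.1, 1.5]
grip_width: 0.2
```

>>> {"op": "play_rows", "data": {"commands": [{"slide":[-0.002,0,0],"rotation":[0,0,0],"claw":-1},{"slide":[-0.003,0,0],"rotation":[0,0,0],"claw":-1},{"slide":[-0.003,0,0],"rotation":[0,0,0],"claw":-1}]}}

```text
time: 15.62
eef_pos: [499.5, 168.8, 79.8]
orientation: [0.742, 0.67, 0.001, -0.001]
wrist_force: [-2.6, 10.8, 2.0]
grip_width: 0.1
```

>>> {"op": "play_rows", "data": {"commands": [{"slide":[-0.002,0,0],"rotation":[0,0,0],"claw":-1},{"slide":[-0.004,0,0],"rotation":[0,0,0],"claw":-1},{"slide":[-0.004,0,0],"rotation":[0,0,0],"claw":-1}]}}

```text
time: 16.0
eef_pos: [499.1, 166.8, 79.9]
orientation: [0.742, 0.67, 0.002, -0.002]
wrist_force: [-2.5, 15.9, 1.1]
grip_width: -0.1
```

Same 16 N stop behaviour as lever a. Backing off, lifting and moving aside for a look.

>>> {"op": "play_rows", "data": {"commands": [{"slide":[0.025,0,0],"rotation":[0,0,0],"claw":-1},{"slide":[0.045,0,0],"rotation":[0,0,0],"claw":-1},{"slide":[0.045,0,-0.06],"rotation":[0,0,0],"claw":-1},{"slide":[0.045,0,-0.12],"rotation":[0,0,0],"claw":-1},{"slide":[0.09,0,-0.14],"rotation":[0,0,0],"claw":-1},{"slide":[0.15,0,-0.14],"rotation":[0,0,0],"claw":-1},{"slide":[0.2,0,-0.14],"rotation":[0,0,0],"claw":-1},{"slide":[0.25,0,-0.14],"rotation":[0,0,0],"claw":-1}]}}

```text
time: 17.0
eef_pos: [525.0, 412.0, 219.2]
orientation: [0.743, 0.669, 0.0, 0.0]
wrist_force: [0.2, 0.1, 0.3]
grip_width: 0.1
```

>>> {"op": "play_rows", "data": {"commands": [{"slide":[0.03,0.1,0],"rotation":[0,0,0],"claw":-1},{"slide":[0.06,0.15,0],"rotation":[0,0,0],"claw":-1},{"slide":[0.08,0.2,0],"rotation":[0,0,0],"claw":-1},{"slide":[0.08,0.2,0],"rotation":[0,0,0],"claw":-1},{"slide":[0.08,0.2,0],"rotation":[0,0,0],"claw":-1},{"slide":[0.08,0.2,0],"rotation":[0,0,0],"claw":-1}]}}

```text
time: 17.75
eef_pos: [731.9, 469.0, 218.9]
orientation: [0.743, 0.669, -0.0, 0.0]
wrist_force: [0.0, -0.3, -0.8]
grip_width: 0.4
```

Run:
```python
from h import *
from cell import imaging
for n in("top","side"):
    r=imaging.read_camera(n); np.savez(f"{n}9.npz",**{k:np.array(v) for k,v in r.items()})
    im=cv2.resize(r["pixels"][90:260,100:390],(797,467),interpolation=cv2.INTER_CUBIC) if n=="top" else r["pixels"]
    cv2.imwrite(f"pics/{n}9b.png",cv2.cvtColor(im,cv2.COLOR_RGB2BGR))
```

```text
(no output)
```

View pics/top9b.png

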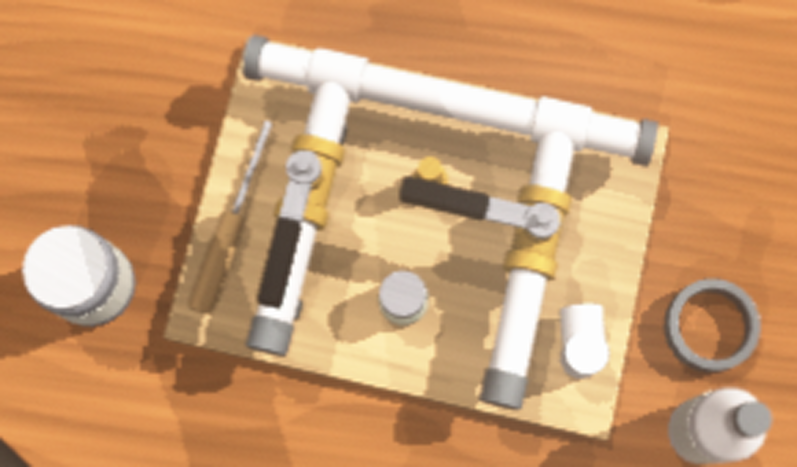

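View pics/side9b.png

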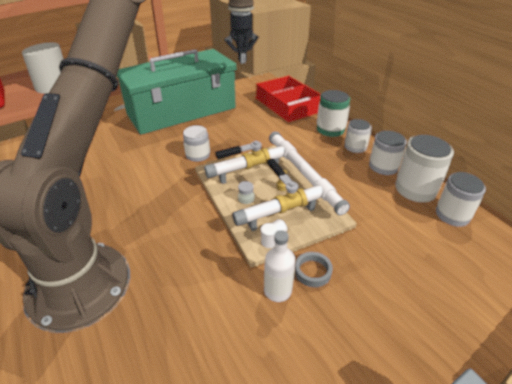

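Run:
```python
from h import *
r=load("top9.npz")
z=lambda u,v:(100+u/2.748-.3,90+v/2.747-.3)
P=onz(r,[z(542,216),z(403,189),z(302,165),z(272,304)],124)[:,:2]
hd=lambda d:np.degrees(np.arctan2(d[1],d[0]))
yb=hd(P[2]-P[0]);print("board y",yb,"a",hd(P[1]-P[0]),"b",hd(P[3]-P[2]))
print("joint a",np.radians(yb+90-hd(P[1]-P[0])),"b",np.radians(yb+90-hd(P[3]-P[2])),"lengths",np.linalg.norm(P[1]-P[0]),np.linalg.norm(P[3]-P[2]))
m=(r["pixels"].max(2)<85).astype(np.uint8)
n,l,s,c=cv2.connectedComponentsWithStats(m)
for i in range(1,n):
    if s[i,4]>80 and 120<c[i][0]<350 and 100<c[i][1]<250:
        ys,xs=np.where(l==i);Q=onz(r,np.c_[xs,ys],126)[:,:2].mean(0)
        for nm,p in(("a",P[0]),("b",P[2])):
            if np.linalg.norm(Q-p)<110: print(nm,np.radians(yb+90-hd(Q-p)))
a=load("top0.npz")["pixels"].astype(int);b=r["pixels"].astype(int)
```

```text
board y 84.6032006304543 a 85.66217228221555 b 176.5416160928886
joint a 1.55231378478638 b -0.03383173209104711 lengths 126.28358244699093 128.63726630028447
a 1.5281466280549771
b -0.012373742983830172
```

```bash
python3 -c "
from cell import manip,job
import numpy as np
s=manip.read_state();print(np.abs(s['dq']).max(),s['time']);print(job.sign_off())"
```

```text
0.007690115012217444 17.85
the job is handed in; nothing more can be done
None
```

The manifold is switched over and the job is handed in at 17.9 s. I first pushed the right-hand lever (a) clockwise until it was shut. I then pushed the left-hand lever (b) from behind until it was open and pointing to the front. Each push ended on its stop at about 16 N.

**Last checks:**
- **Levers:** the final top view puts lever a at about 1.53–1.55 rad (needed above 1.46). Lever b reads about −0.01 to −0.03 rad (needed below 0.11), which is 0 within measuring error.
- **Bystanders:** by eye, all of them stand where they did in the first picture.
- **Arm:** it was parked clear with no contact force.
- **Lever seating:** I did not measure the lever heights separately. Both levers look seated in the pictures.

**One thing disagreed with the description:** the shut finger tips looked about 20–28 mm above the reported TCP in the side and wrist views. Because of this, my first push on lever a rode over the top of its sleeve and turned it only about 6°. I lifted clear, went in 24 mm lower and repeated it, and lever a then turned all the way to its stop.

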